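# Lock a hammer-head anchor into the slotted strut

## Task

Take the hammer-head anchor from its wooden block and lower its head lengthwise into the strut's slot, then slide it gently towards the capped end until the head just meets the sprung stop inside the channel. There press it down below the lips, give it a quarter turn and let it go, so that the spring strip lifts the head crosswise into the catch under the lips; the anchor must be left standing upright. Never force the anchor against the strut, and leave the canister, stones and counter alone.

Things in the scene. Friction and masses are not known exactly. Their poses are not given: they have to be found in the camera images.
- anchor: Loose hammer-head anchor, 110 g, upright. Origin: centre of the head's underside, z up. Bottom to top: steel head 15 (x) x 36 (y) x 7 mm high; round neck 12 mm across; aluminium grip bar 16 (x) x 44 (y) x 30 mm high, from 30 to 60 mm above the origin, long side parallel to the head's. Pinch the bar across x. Starts in the wooden block's recess, whose floor is 10 mm above the worktop.
- block: Fixed wooden parking block 70 (x) x 90 (y) x 22 mm high, origin: centre of its underside. Its recess, 18 x 39 mm, 12 mm deep, long side along y, holds the anchor's head.
- strut: Fixed aluminium channel 50 wide (x), 260 long (y), 45 mm high; origin: centre of its underside, z up. A black cap closes the +y end. The slot in its top, 19 mm wide, runs the whole length on the centre line between two lips 9 mm thick (undersides at height 36 mm). Inside: 42 mm wide. Nothing in it may feel more than 40 N from the anchor. All heights given are above this origin.
- entry (a point): Point on the slot's centre line at lip-top height (45 mm), 75 mm from the strut's middle away from the cap; the slot is free here and 30 mm either way for lowering the anchor in, long side of the head along the slot. Axes as the strut's.
- strip (a point): Point in the strut's middle at height 34.5 mm: top of the spring strip when free. The steel strip, 30 mm wide, runs along inside and yields straight down, damped, by at most 14.5 mm (3.5 N at first, 8 N at the bottom; sliding on it drags up to 4 N). To turn the head under the lips, either way, hold the anchor's origin 20 to 28 mm above the strut's origin.
- catch_near (a point): Nearest place of the catch centre, on the centre line at height 36 mm; the true one is not measured: 0 to 50 mm from here towards the cap. There the lips' undersides are relieved to height 40 mm over 21 mm of length: a head turned crosswise within 3 mm of it rises until the anchor's origin is 33 mm up; elsewhere it stays at 29 mm or lower. Axes as the strut's.
- catch_far (a point): Farthest place of the catch centre, 50 mm from the nearest. Its mark: a sprung stop block, 17 mm wide, 21 to 39 mm high up, down in the slot. A lengthwise head slid to the cap end touches it with its leading end when the anchor's axis is 1.5 mm short of the catch centre; it then yields up to 8 mm, pushing back 4 N at first plus 1 N per mm, and is then rigid.
- canister: Bystander: closed aluminium canister with knurled lid, 80 mm across, 110 mm high; origin under its centre.
- hematite: Bystander: black lumpy stone, about 65 x 60 x 46 mm; origin under its centre.
- feldspar: Bystander: pink angular crystal, about 50 x 35 x 47 mm; origin under its centre.
- counter: Bystander: wooden tally counter 60 x 75 x 45 mm with a metal plunger on top, 64 mm in all; origin under its centre.
Things that resemble listed ones, but are neither listed nor needed, are in the scene too. Of the things that look like the anchor, the largest one is meant.

How it is judged (in metres and radians):
On the way, in this order (a step that is already met when the one before it is completed fails the run):
1. the anchor's head is in the slot, lengthwise, and below the lips (z of anchor in the frame of strut between 0.015 and 0.0295 m and angle between the y axis of anchor and the y axis of strut, either way round below 0.3 rad and x of anchor in the frame of strut between -0.006 and 0.006 m), for 0.1 s.
2. the head is turned crosswise under the lips (z of anchor in the frame of strut between 0.015 and 0.035 m and angle between the x axis of anchor and the y axis of strut, either way round below 0.3 rad), for 0.1 s.
At the end, for the whole second after the job is handed in: The anchor is released and at rest in the catch: head crosswise to the slot within 0.3 rad, underside 31.3 to 35 mm above the strut's underside, axis within 6 mm of the slot's centre line and 5 to 75 mm from the strut's middle towards the cap, upright within 0.12 rad (z of anchor in the frame of strut between 0.0313 and 0.035 m and angle between the x axis of anchor and the y axis of strut, either way round below 0.3 rad and x of anchor in the frame of strut between -0.006 and 0.006 m and y of anchor in the frame of strut between 0.005 and 0.075 m and angle between anchor's own z axis and vertical below 0.12 rad and linear speed of anchor below 0.01 m/s and contact force between the fingers and anchor below 0.1 N); the robot touches nothing.
It fails at once if the anchor is forced against the strut or the parts in it (more than 40 N) (contact force between anchor and strut above 40 N).
It fails at once if a bystander is disturbed (moved more than 15 mm) (distance of any of canister, hematite, feldspar, counter from where it was at the start of the episode above 0.015 m).
It also fails if it takes over 61 s, if anything falls off the work surface, if the arm or the gripper's body presses on something with over 40 N, if the wrist force passes 120 N, or if a joint passes its speed limit or range.

## Robot

A 6-joint arm with a two-finger parallel gripper is mounted at the origin on the work surface. World frame = base frame: x ahead of the robot, y to its left, z up, the work surface at z = 0. Lengths are in mm, angles in rad, forces in N, time in s.
With the tool pointing down it reaches from about 325 to 875 mm from the base axis. Payload 4.4 kg.
Tool frame: the origin (TCP) lies on the centre line of the jaws, within the pads' length; the fingertips stand ahead of it and the grasp point (between the pads) lies 6 mm ahead of it (ctrl.tcp_to_tips is the z of the fingertips in the tool frame, in mm); z points along the fingers, y is the direction in which the jaws open and shut (so a half turn about z gives the same grasp; the last joint's range is limited). The gripper opens to 85 mm and grips with 20 to 120 N. Pads are 22 mm wide; open, the fingers measure 114 mm over their backs; the gripper's body (76 mm by 85 mm) begins 54 mm behind the grasp point. The pads swing forward as they close: fully open they stand 13 mm farther back than shut.
Start: joints at [1.121, 0.207, 1.542, -0, 1.393, -0.15], TCP at [169.275, 549.521, 256.282] pointing down, gripper open.
Joint ranges: [-2.73, 2.73], [-0.86, 2.22], [0.23, 2.46], [-1.11, 4.25], [0.08, 2.63], [-2.82, 2.82]. Speed limits (rad/s): [2.79, 2.79, 3.14, 3.14, 3.14, 3.14].

## Interface

Orientations are given as a 3x3 rotation matrix whose columns are the frame's x, y, z axes.
In Python, from plant import ctrl, sensors, optics gives the robot as it stands. Calls block until the motion is done:
- ctrl.move_ptp(position, orientation): joint-space move of the TCP to a pose.
- ctrl.move_l(position, rot=None, vel=150, threshold=None): straight line of the TCP; rot=None keeps the orientation; vel is the mean speed in mm/s. With threshold (N) it stops when the force on the tool has changed by that much, and returns True; else False.
- ctrl.set_joints(angles): joint-space move.
- ctrl.gripper_to(opening, force=None): finger opening in mm; force is the grip in N (None keeps the last); returns when the fingers have stopped.
- ctrl.hold(seconds).
- ctrl.solve_ik(position, orientation): joint angles nearest the present ones, or None.
- sensors.read_state(): the state.
- optics.grab_frame(name): name is "side" or "top"; returns (picture, depth): 400x640x3 uint8, red, green, blue; 400x640 float32, mm along the optical axis (not along the pixel's ray), 0 where there is no reading.
- optics.camera_params(name): a dict with "mtx" (3x3 intrinsics, pixels), "R" (3x3) and "t" (3): a world point X has camera coordinates R X + t. Camera axes: x right, y down, z forward; pixel columns grow to the right and rows downward; lengths in mm; the calibration is good to about 2 mm. A picture is of the moment at which its call begins. camera_params takes no time and is no camera call.
A pose or a line that the arm cannot do raises ctrl.MotionError and nothing moves.
- ctrl.finish_job(): hands the job in, once; it reports no verdict.
The state is a dict: "t": time; "q": joint angles; "qvel": joint speeds; "tau": joint torques, N m; "eef_pos": TCP position; "eef_rot": TCP orientation; "force": force on the tool from outside, world axes, zero at the start; "wrist_torque": the same for the moment, N m; "grip_width": finger opening in mm.
Only numpy, scipy, OpenCV 4.12 (cv2) and the standard library are available. Lean on these libraries where they do the work, as an engineer would, in place of code of your own. Each camera call takes 0.05 s, during which the arm holds its last target.

## Working session

There is one attempt and no reset: what is moved stays moved. The work goes in short steps, each a Python script; the robot and the scene stay as the last script left them, time stands still between calls to the robot, and variables do not carry over. Pictures are saved under pics/ and viewed, and the job is handed in when it is done.

```bash
ls; mkdir -p pics; python3 - <<'E'
from plant import ctrl,sensors,optics
import cv2,numpy as np
for n in("side","top"):
    p,d=optics.grab_frame(n); cv2.imwrite(f"pics/{n}0.png",p[:,:,::-1]); np.savez(f"{n}0.npz",p=p,d=d)
    print(n,optics.camera_params(n))
s=sensors.read_state();print(s['t'],s['eef_pos'],s['eef_rot'],s['grip_width'],ctrl.tcp_to_tips)
E
```

```text
pics
side {'mtx': array([[366.71190396,   0.        , 312.61712476],
       [  0.        , 366.71190396, 199.38842375],
       [  0.        ,   0.        ,   1.        ]]), 'R': array([[ 0.82692913, -0.56190386,  0.02126633],
       [-0.29245643, -0.4620817 , -0.83722741],
       [ 0.4802681 ,  0.68610826, -0.54644122]]), 't': array([-490.24987071,  199.66945086,  600.73187384])}
top {'mtx': array([[385.7897915,   0.       , 317.7322268],
       [  0.       , 385.7897915, 199.1563325],
       [  0.       ,   0.       ,   1.       ]]), 'R': array([[-0.01521428, -0.99988219, -0.00203496],
       [-0.99889933,  0.01528957, -0.04434368],
       [ 0.04436957,  0.00135806, -0.99901426]]), 't': array([-13.25273126, 589.43591599, 990.60889516])}
0.1 [169.02049767 548.92658211 255.20885901] [[-9.55673491e-01  2.94427120e-01 -9.21326076e-04]
 [ 2.94428384e-01  9.55671669e-01 -1.89411990e-03]
 [ 3.22804962e-04 -2.08142472e-03 -9.99997782e-01]] 85.25495124112336 25.0
```

View pics/side0.png

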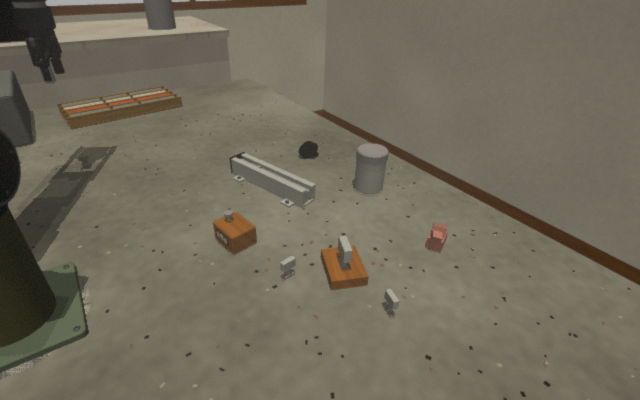

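View pics/top0.png

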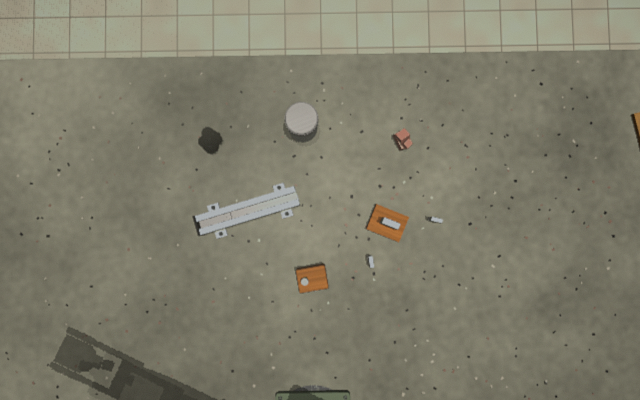

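```bash
python3 - <<'E'
import cv2,numpy as np
t=cv2.imread("pics/top0.png");s=cv2.imread("pics/side0.png")
def crop(im,x0,y0,x1,y1,k,n): cv2.imwrite("pics/"+n,cv2.resize(im[y0:y1,x0:x1],None,fx=k,fy=k,interpolation=cv2.INTER_CUBIC))
crop(t,190,175,310,245,6.5,"c_strut.png")
crop(t,355,195,455,275,7.5,"c_anch.png")
crop(s,220,140,410,320,3.2,"c_side.png")
E
```

```text
(no output)
```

View pics/c_strut.png

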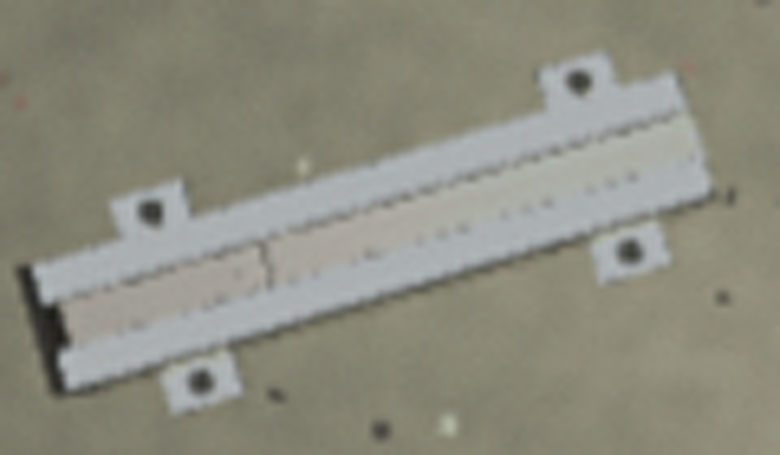

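View pics/c_anch.png

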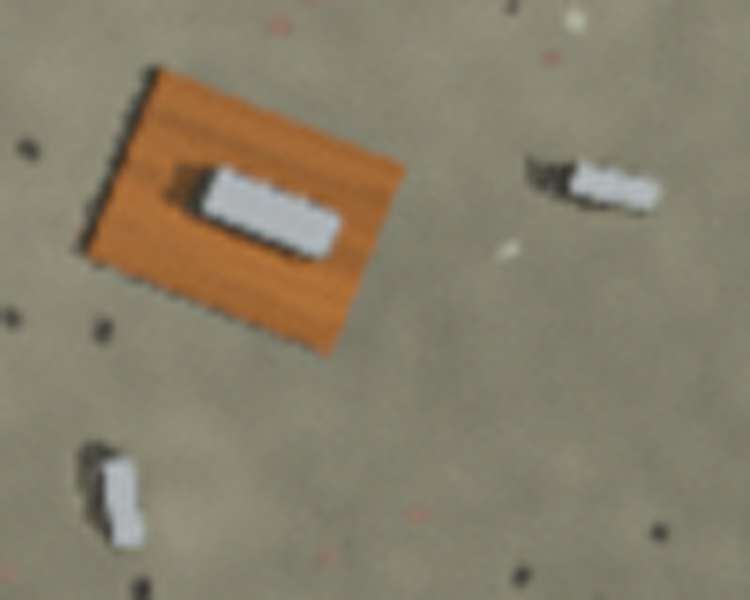

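View pics/c_side.png

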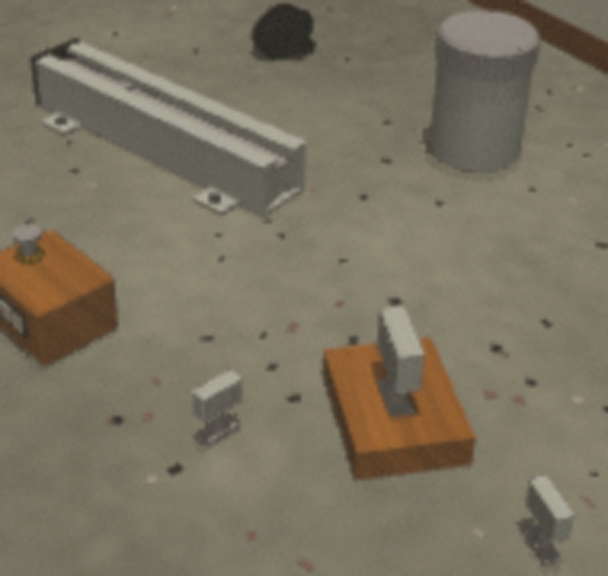

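```bash
cat > h.py <<'E'
import numpy as np,cv2
from scipy.ndimage import map_coordinates
from plant import ctrl,sensors,optics
def proj(n,X):
    c=optics.camera_params(n); Y=np.asarray(X,float)@c['R'].T+c['t']; u=Y@c['mtx'].T; return u[...,:2]/u[...,2:]
def back(n,uv,z):
    c=optics.camera_params(n); uv=np.asarray(uv,float)
    r=np.linalg.solve(c['mtx']@c['R'],np.r_[uv,1]); C=-c['R'].T@c['t']; return C+r*(z-C[2])/r[2]
def ortho(n,img,O,yaw,z,hx,hy,res=0.5):
    # frame: origin O(xy), local y along yaw ; rows: local y descending, cols: local x
    xs=np.arange(-hx,hx,res); ys=np.arange(hy,-hy,-res)
    gx,gy=np.meshgrid(xs,ys); c,s=np.cos(yaw),np.sin(yaw)
    X=np.stack([O[0]+c*gx-s*gy,O[1]+s*gx+c*gy,np.full_like(gx,z)],-1)
    uv=proj(n,X)
    return xs,ys,cv2.remap(img,uv[...,0].astype(np.float32),uv[...,1].astype(np.float32),cv2.INTER_CUBIC)
E
python3 - <<'E'
from h import *
L=lambda x,y,ox,oy,k:(x/k+ox-.5+.5/k*0,y/k+oy-.5)
q=[L(*p,190,175,6.5) for p in [(38,265),(675,75),(710,195),(65,392)]]
P=[back("top",u,45) for u in q];print(np.round(P,1))
# refine centre by mean
O=np.mean(P,0);d=(P[0]+P[3]-P[1]-P[2]);print("strut",O,np.arctan2(d[1],d[0])-np.pi/2,np.linalg.norm(d)/2)
b=[L(*p,355,195,7.5) for p in [(157,68),(405,165),(330,352),(85,255)]]
P=np.array([back("top",u,22) for u in b]);print("block",P.mean(0),[np.linalg.norm(P[i]-P[i-1]) for i in range(4)])
a=[L(*p,355,195,7.5) for p in [(222,168),(342,212),(322,258),(202,207)]]
P=np.array([back("top",u,70) for u in a]);d=P[0]+P[3]-P[1]-P[2];print("anch",P.mean(0),np.arctan2(d[1],d[0])-np.pi/2,[np.linalg.norm(P[i]-P[i-1]) for i in range(4)])
print("edge",back("top",L(265,265,190,175,6.5),39))
E
```

```text
[[551.9 286.2  45. ]
 [621.8  38.7  45. ]
 [575.   25.7  45. ]
 [502.7 275.8  45. ]]
strut [562.86004293 156.61234653  45.        ] 0.27842118515605296 258.7199958304124
block [ 526.04076044 -199.53609362   22.        ] [np.float64(68.81775119588612), np.float64(91.10142454944915), np.float64(69.08815061846208), np.float64(89.89176766495359)]
anch [ 526.34387645 -200.08437652   70.        ] -0.3927582198569981 [np.float64(14.32913645640037), np.float64(41.56589239301331), np.float64(16.380935238257713), np.float64(42.36228655236001)]
edge [550.58715769 199.663953    39.        ]
```

```bash
python3 - <<'E'
from h import *
p=np.load("top0.npz")['p']; d=np.load("top0.npz")['d']
O=(562.9,156.6)
for z in(45,):
  xs,ys,o=ortho("top",p,O,.2784,z,60,150)
  cv2.imwrite("pics/o_strut.png",cv2.resize(np.rot90(o)[:,:,::-1].copy(),None,fx=1.3,fy=1.3))
g=o.astype(float).mean(2)
# outer edges per strip: position of max gradient
from scipy.ndimage import gaussian_filter1d
G=gaussian_filter1d(g,1.5,axis=1)
def edge(prof,c,lo,hi,sgn):
    gr=np.gradient(prof)*sgn; m=(c>lo)&(c<hi); w=np.clip(gr,0,None)*m; k=np.argmax(w); sl=slice(k-6,k+7); return (c[sl]*w[sl]).sum()/w[sl].sum()
R=[]
for y0 in range(-125,126,10):
    pr=G[(ys>y0-5)&(ys<y0+5)].mean(0); R.append((y0,edge(pr,xs,-32,-18,1),edge(pr,xs,18,32,-1)))
R=np.array(R);print(np.round(R,1))
X=gaussian_filter1d(g,1.5,axis=0)
for xa,xb in((-23,-12),(12,23)):
    pr=X[:,(xs>xa)&(xs<xb)].mean(1)[::-1]; yy=ys[::-1]
    print(xa,edge(pr,yy,-145,-115,1),edge(pr,yy,110,140,-1), )
ctr=g[:,(xs>-6)&(xs<6)].mean(1)
cc=o[:,(xs>-6)&(xs<6)].mean(1)
for i in range(0,len(ys),6):print(ys[i],np.round(cc[i]),end=';')
E
```

```text
[[-125.   -23.6   25.5]
 [-115.   -23.8   25.6]
 [-105.   -23.2   26.6]
 [ -95.   -30.9   28.5]
 [ -85.   -23.1   29.2]
 [ -75.   -24.    25.6]
 [ -65.   -24.    25.4]
 [ -55.   -24.    25.6]
 [ -45.   -24.    25.6]
 [ -35.   -24.    25.5]
 [ -25.   -24.1   25.6]
 [ -15.   -24.3   25.5]
 [  -5.   -24.1   24.7]
 [   5.   -24.1   25.6]
 [  15.   -24.2   25. ]
 [  25.   -24.1   25.2]
 [  35.   -24.2   25.6]
 [  45.   -24.4   25.5]
 [  55.   -24.3   25.1]
 [  65.   -24.    25. ]
 [  75.   -23.6   27.2]
 [  85.   -23.3   28.1]
 [  95.   -24.1   25.1]
 [ 105.   -24.7   25.1]
 [ 115.   -24.6   25.1]
 [ 125.   -24.4   25. ]]
-23 -130.29908123730797 130.18997685315904
12 -129.4316064905308 130.18582847143205
150.0 [123. 120. 104.];147.0 [124. 122. 105.];144.0 [125. 123. 107.];141.0 [127. 125. 108.];138.0 [120. 117. 101.];135.0 [68. 67. 60.];132.0 [48. 46. 43.];129.0 [37. 36. 31.];126.0 [45. 45. 40.];123.0 [132. 129. 123.];120.0 [164. 159. 151.];117.0 [161. 157. 149.];114.0 [160. 156. 149.];111.0 [161. 156. 149.];108.0 [160. 157. 149.];105.0 [161. 157. 150.];102.0 [160. 157. 149.];99.0 [162. 1
[... 1172 characters left out ...]
[171. 174. 166.];-63.0 [172. 175. 166.];-66.0 [172. 175. 167.];-69.0 [172. 175. 168.];-72.0 [171. 175. 167.];-75.0 [173. 176. 168.];-78.0 [171. 175. 167.];-81.0 [171. 175. 167.];-84.0 [172. 175. 167.];-87.0 [172. 175. 167.];-90.0 [172. 175. 167.];-93.0 [171. 174. 166.];-96.0 [171. 175. 167.];-99.0 [172. 175. 168.];-102.0 [171. 174. 167.];-105.0 [171. 175. 166.];-108.0 [172. 175. 167.];-111.0 [172. 175. 168.];-114.0 [171. 174. 166.];-117.0 [171. 174. 167.];-120.0 [172. 174. 166.];-123.0 [171. 173. 166.];-126.0 [172. 175. 166.];-129.0 [171. 176. 169.];-132.0 [148. 149. 139.];-135.0 [136. 134. 115.];-138.0 [137. 135. 115.];-141.0 [140. 137. 119.];-144.0 [139. 137. 118.];-147.0 [139. 137. 118.];
```

View pics/o_strut.png

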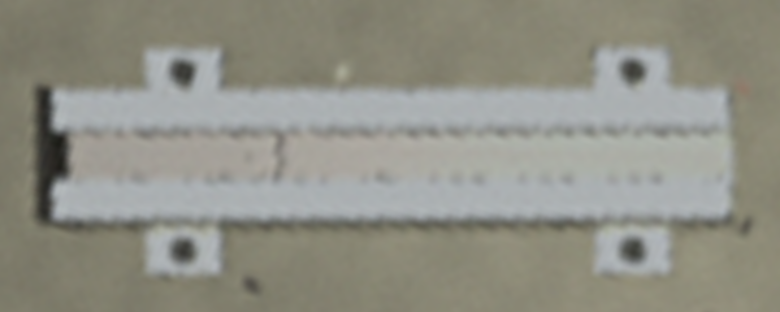

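```bash
python3 - <<'E'
from h import *
from scipy.ndimage import gaussian_filter1d
p=np.load("top0.npz")['p']
O=(526.3,-200.1);yaw=-.393
xs,ys,o=ortho("top",p,O,yaw,70,20,35,.25)
cv2.imwrite("pics/o_a.png",cv2.resize(o[:,:,::-1].copy(),None,fx=2,fy=2))
b=o[...,2].astype(float); # blue: bar bright, wood dark
B=gaussian_filter1d(b,2,axis=1)
def half(pr,c):
    m=pr[np.abs(c)<4].mean(); 
    i=np.argmin(np.abs(c)); out=[]
    for st in(1,-1):
        k=i
        lo=pr[i:][:60].min() if st>0 else pr[:i][-60:].min()
        h=(m+lo)/2
        while pr[k]>h:k+=st
        out.append(c[k-st]+(c[k]-c[k-st])*(pr[k-st]-h)/(pr[k-st]-pr[k]))
    return out
for y0 in(-15,-9,-3,3,9,15):
    print(y0,half(b[np.abs(ys-y0)<3].mean(0),xs))
for x0 in(-5,-2,2,5):
    print(x0,half(b[:,np.abs(xs-x0)<1.5].mean(1),ys))
Rf=lambda a:np.array([[np.cos(a),np.sin(a),0],[np.sin(a),-np.cos(a),0],[0,0,-1.]])
# tool x at yaw a
for nm,P,y in(("A",(526.3,-200.1,64),-.393),("S",(582,85,100),.2815),("S",(555,180,100),.2815)):
  for k in(-1,0,1,2):
    a=y+np.pi/2*k; q=ctrl.solve_ik(np.array(P),Rf(a)); print(nm,k,round(a,2),None if q is None else np.round(q,2))
E
```

```text
-15 [np.float64(7.359132519616391), np.float64(-8.687790613193838)]
-9 [np.float64(7.690876408861252), np.float64(-8.51132783195799)]
-3 [np.float64(7.435934535104364), np.float64(-8.606370615579658)]
3 [np.float64(7.650806451612903), np.float64(-8.580546813532651)]
9 [np.float64(7.554973953115608), np.float64(-8.574887471867967)]
15 [np.float64(7.583032072673341), np.float64(-8.480841856805666)]
-5 [np.float64(-2.022177419354857), np.float64(4.979838709677419)]
-2 [np.float64(-12.768817204301083), np.float64(5.306451612903173)]
2 [np.float64(-1.324596774193537), np.float64(5.423387096774109)]
5 [np.float64(-3.544802867383507), np.float64(0.41595925297113545)]
A -1 -1.96 None
A 0 -0.39 [-0.52  0.41  1.72 -0.    1.01  1.45]
A 1 1.18 [-0.52  0.41  1.72 -0.    1.01 -0.12]
A 2 2.75 [-0.52  0.41  1.72 -0.    1.01 -1.69]
S -1 -1.29 None
S 0 0.28 [-0.    0.4   1.64 -0.    1.1   1.29]
S 1 1.85 [-0.    0.4   1.64 -0.    1.1  -0.28]
S 2 3.42 [-0.    0.4   1.64 -0.    1.1  -1.85]
S -1 -1.29 None
S 0 0.28 [ 0.17  0.4   1.65 -0.    1.1   1.45]
S 1 1.85 [ 0.17  0.4   1.65 -0.    1.1  -0.12]
S 2 3.42 [ 0.17  0.4   1.65 -0.    1.1  -1.69]
```

View pics/o_a.png

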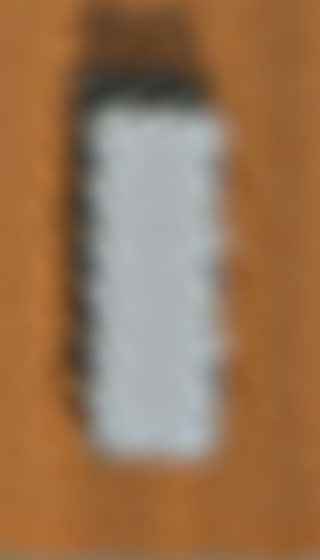

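```bash
cat >> h.py <<'E'
Rf=lambda a:np.array([[np.cos(a),np.sin(a),0],[np.sin(a),-np.cos(a),0],[0,0,-1.]])
def st(tag=""):
    s=sensors.read_state(); R=s['eef_rot']
    print(tag,"t%.2f"%s['t'],"pos",np.round(s['eef_pos'],2),"a%.4f"%np.arctan2(R[1,0],R[0,0]),"tilt",np.round(R[:2,2],4),"F",np.round(s['force'],2),"M",np.round(s['wrist_torque'],2),"w%.1f"%s['grip_width']); return s
E
python3 - <<'E'
from h import *
a=-.393+np.pi/2
ctrl.gripper_to(50,40)
ctrl.move_ptp(np.array([525.8,-200.1,150.]),Rf(a)); st("hover")
ctrl.move_l(np.array([525.8,-200.1,64.]),vel=100); st("down")
p,d=optics.grab_frame("side");cv2.imwrite("pics/side1.png",cv2.resize(p[200:320,260:420,::-1],None,fx=4,fy=4,interpolation=cv2.INTER_CUBIC))
E
```

```text
hover t3.48 pos [ 526.12 -199.32  150.11] a1.1791 tilt [0.0002 0.0001] F [ 1.66 -0.29  0.03] M [-0.02  0.01  0.01] w50.4
down t4.49 pos [ 526.46 -200.46   64.71] a1.1778 tilt [ 0.0014 -0.0008] F [-0.26  0.5  -0.42] M [0.04 0.01 0.01] w50.0
```

View pics/side1.png

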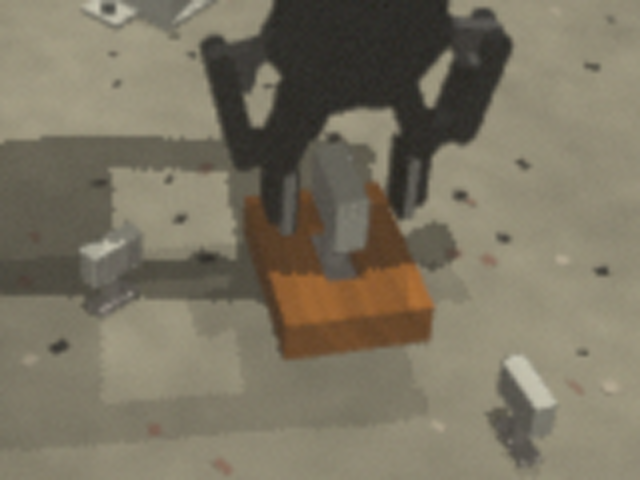

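```bash
python3 - <<'E'
from h import *
st();ctrl.gripper_to(10,50);st("grip");ctrl.hold(.2);st()
ctrl.move_l(np.array([525.8,-200.1,150.]),vel=120);ctrl.hold(.3); s=st("up")
p,d=optics.grab_frame("side");cv2.imwrite("pics/side2.png",cv2.resize(p[160:320,240:440,::-1],None,fx=4,fy=4,interpolation=cv2.INTER_CUBIC));np.savez("side2.npz",p=p,d=d)
E
```

```text
t4.54 pos [ 526.58 -200.51   64.94] a1.1778 tilt [ 0.0018 -0.001 ] F [-0.59  0.24  0.01] M [ 0.   -0.04 -0.06] w49.9
grip t4.94 pos [ 526.08 -200.3    64.58] a1.1778 tilt [ 0.0007 -0.0004] F [-0.38  0.66  3.29] M [0.09 0.09 0.02] w15.3
 t5.14 pos [ 526.1  -200.31   64.56] a1.1778 tilt [ 0.0006 -0.0004] F [-1.25 -0.09  5.64] M [ 0.07  0.16 -0.07] w15.2
up t6.31 pos [ 525.41 -199.9   149.23] a1.1777 tilt [-0.0013  0.0007] F [-0.29 -0.67 -0.9 ] M [-0.01  0.02 -0.  ] w15.5
```

View pics/side2.png

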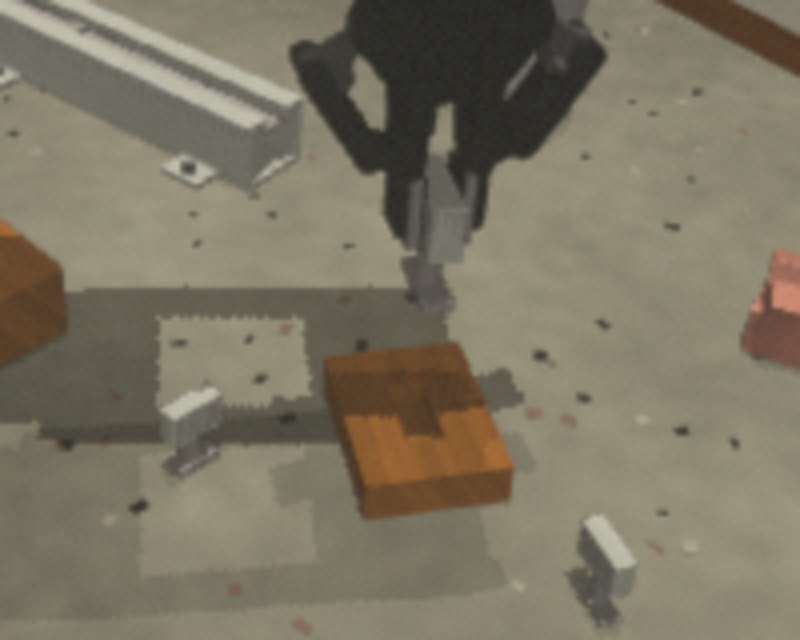

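```bash
cat >> h.py <<'E'
SO=np.array([563.53,156.7]);SY=.2815
def W(x,y,z): 
    c,s=np.cos(SY),np.sin(SY); return np.array([SO[0]+c*x-s*y,SO[1]+s*x+c*y,z])
def L(p):
    c,s=np.cos(SY),np.sin(SY); d=np.asarray(p)[:2]-SO; return np.array([c*d[0]+s*d[1],-s*d[0]+c*d[1],p[2]])
AS=SY+np.pi/2
E
python3 - <<'E'
from h import *
for k,a in((1,AS-np.pi/2),(2,AS+np.pi/2)):
    ctrl.move_ptp(W(0,-75,150),Rf(a)); ctrl.hold(.3); s=st(str(k));print(L(s['eef_pos']))
    p,d=optics.grab_frame("side"); np.savez(f"f{k}.npz",p=p,d=d,pos=s['eef_pos'],rot=s['eef_rot'])
    c=proj("side",W(0,-75,110)).astype(int);print(c)
    cv2.imwrite(f"pics/f{k}.png",cv2.resize(p[c[1]-35:c[1]+35,c[0]-45:c[0]+45,::-1],None,fx=8,fy=8,interpolation=cv2.INTER_CUBIC))
ctrl.move_ptp(W(0,-75,150),Rf(AS)); ctrl.hold(.3);st()
p,d=optics.grab_frame("side"); np.savez("f3.npz",p=p,d=d)
E
```

```text
1 t7.93 pos [584.45  83.88 150.02] a0.2804 tilt [ 0.     -0.0001] F [ 0.62  0.77 -0.77] M [-0.    0.02 -0.  ] w15.3
[-1.29327324e-01 -7.57707822e+01  1.50024481e+02]
[290 156]
2 t10.93 pos [584.34  84.65 149.99] a-2.8601 tilt [-0.  0.] F [0.87 0.72 0.35] M [-0.01  0.06  0.  ] w14.9
[-1.84472943e-02 -7.49922370e+01  1.49991656e+02]
[290 156]
 t12.68 pos [584.38  84.66 150.  ] a1.8524 tilt [0.0001 0.    ] F [-0.09 -0.31 -1.14] M [0.01 0.01 0.05] w15.4
```

View pics/f1.png

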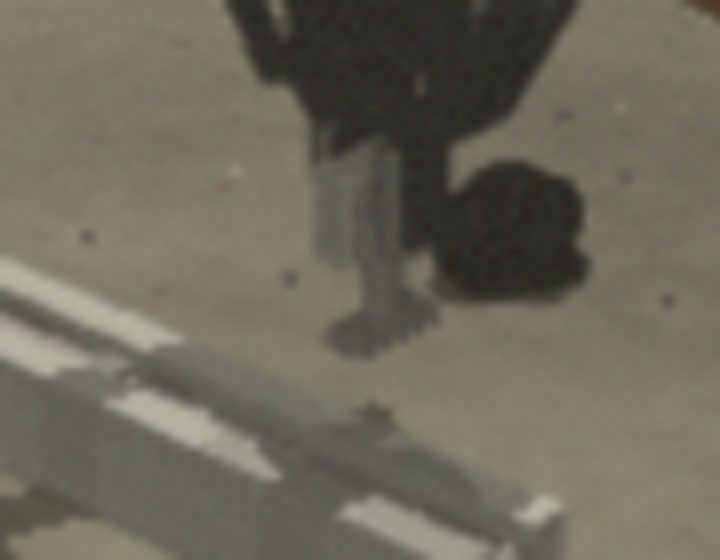

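View pics/f2.png

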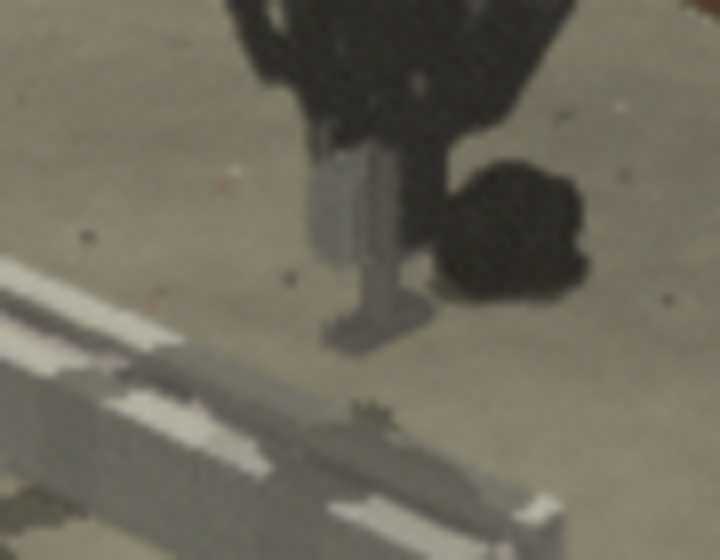

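```bash
python3 - <<'E'
from h import *
A=np.load("f1.npz");B=np.load("f2.npz")
ga=A['p'].astype(np.float32).mean(2);gb=B['p'].astype(np.float32).mean(2)
u0=np.array([290,156]);x0,y0=u0-[45,35]
for (r0,r1,c0,c1) in((265,365,310,450),(255,370,300,460),(150,370,305,440)):
    r=[int(y0+r0/8),int(y0+r1/8)];c=[int(x0+c0/8),int(x0+c1/8)]
    a=ga[r[0]:r[1],c[0]:c[1]];
    # ECC translation: template a, input b
    M=np.eye(2,3,dtype=np.float32)
    cc,M=cv2.findTransformECC(a,gb[r[0]:r[1],c[0]:c[1]],M,cv2.MOTION_TRANSLATION,(3,200,1e-6),None,1)
    print("shift b-a",M[:,2],cc)
pa=A['pos']-[0,0,45];pb=B['pos']-[0,0,45]
print("from TCP",proj("side",pb)-proj("side",pa))
print("per mm strut x",proj("side",pa+[.96,.278,0])-proj("side",pa),"y",proj("side",pa+[-.278,.96,0])-proj("side",pa),"z",proj("side",pa+[0,0,1])-proj("side",pa))
# absolute: depth of head / predicted corners
E
```

```text
shift b-a [-0.21382135 -0.33489323] 0.7749527186722128
shift b-a [-0.1224154  -0.37434256] 0.894967362479232
shift b-a [-0.18026243 -0.2896625 ] 0.9466753789579314
from TCP [-0.20771933 -0.10174958]
per mm strut x [ 0.2809761  -0.13999559] y [-0.30698159 -0.12635889] z [-0.00452378 -0.37374576]
```

```bash
python3 - <<'E'
from h import *
D=54.6
ctrl.move_l(W(0,-75,D+50),vel=80);ctrl.hold(.2);s=st("50");print(L(s['eef_pos']))
p,d=optics.grab_frame("side");c=proj("side",W(0,-75,60)).astype(int)
cv2.imwrite("pics/h.png",cv2.resize(p[c[1]-35:c[1]+35,c[0]-45:c[0]+45,::-1],None,fx=8,fy=8,interpolation=cv2.INTER_CUBIC))
p,d=optics.grab_frame("top");c=proj("top",W(0,-75,60)).astype(int)
cv2.imwrite("pics/ht.png",cv2.resize(p[c[1]-35:c[1]+35,c[0]-45:c[0]+45,::-1],None,fx=8,fy=8,interpolation=cv2.INTER_CUBIC))
E
```

```text
50 t13.65 pos [585.    84.66 105.44] a1.8523 tilt [0.0016 0.    ] F [-0.04 -0.22 -1.63] M [ 0.02 -0.05 -0.03] w15.5
[  0.61618549 -75.17374328 105.43607997]
```

View pics/h.png

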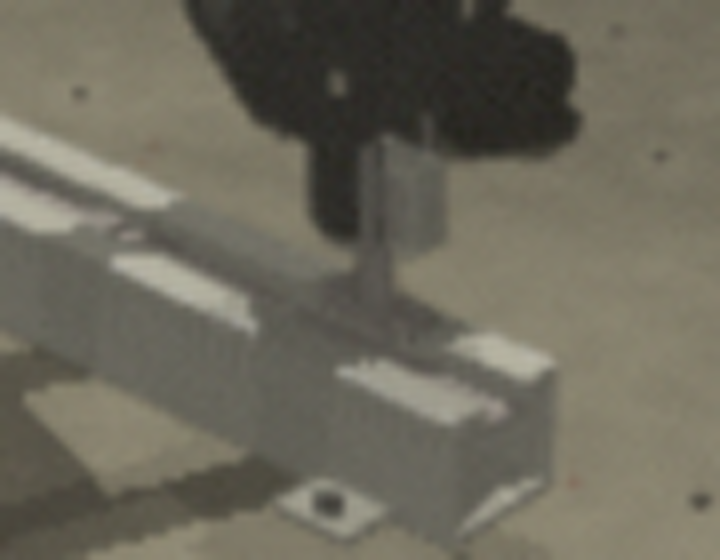

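```bash
python3 - <<'E'
from h import *
D=54.6
ctrl.hold(.3);s=st("50");print(L(s['eef_pos']))
hit=ctrl.move_l(W(-.4,-75,D+38),vel=20,threshold=4);s=st(str(hit));print(L(s['eef_pos']))
E
```

```text
50 t14.05 pos [584.38  84.67 104.67] a1.8523 tilt [0.0001 0.    ] F [ 0.02 -0.2  -0.79] M [-0.   -0.    0.02] w15.3
[ 1.73623141e-02 -7.49855707e+01  1.04672997e+02]
False t14.80 pos [584.03  84.53  92.58] a1.8522 tilt [0. 0.] F [-0.13 -0.04 -0.56] M [-0.06  0.03 -0.02] w15.5
[ -0.35604518 -75.02365696  92.57923242]
```

```bash
python3 - <<'E'
from h import *
z=54.6+38
for x in(3.5,-3.5):
    hit=ctrl.move_l(W(x,-75,z),vel=8,threshold=3);s=st(str(hit));print(L(s['eef_pos']))
ctrl.move_l(W(0,-75,z),vel=8);ctrl.hold(.2);s=st();print(L(s['eef_pos']))
E
```

```text
True t15.19 pos [585.11  85.12  91.7 ] a1.8524 tilt [-0.0038 -0.0005] F [ 0.16 -0.11 -1.28] M [ 0.    0.02 -0.04] w15.0
[  0.84532191 -74.75271501  91.69557039]
True t15.65 pos [581.99  84.12  91.97] a1.8521 tilt [-0.0029  0.0003] F [ 2.19  1.11 -0.04] M [ 0.05 -0.35 -0.04] w15.2
[ -2.43274182 -74.85493817  91.97493467]
 t16.46 pos [584.24  84.64  92.52] a1.8521 tilt [-0.0058  0.0003] F [ 0.3  -0.01 -0.67] M [-0.06  0.   -0.02] w15.3
[ -0.12431866 -74.97433404  92.51578506]
```

```bash
python3 - <<'E'
from h import *
z=54.6+38
for x in(1,1.5,2,2.5,3):
    hit=ctrl.move_l(W(x,-75,z),vel=5,threshold=4);ctrl.hold(.1);s=st(str(hit));print(L(s['eef_pos']))
    if s['force']@[.96,.278,0]<-2: break
ctrl.move_l(W(-.2,-75,z),vel=15);ctrl.hold(.2);s=st();print(L(s['eef_pos']))
E
```

```text
False t16.91 pos [585.31  84.95  92.61] a1.8522 tilt [-0.0056  0.0002] F [-0.62  1.22 -1.01] M [0.01 0.01 0.  ] w15.3
[  0.98657037 -74.97452496  92.61077461]
False t17.26 pos [585.79  85.07  92.57] a1.8521 tilt [-0.0056  0.0003] F [-0.78 -0.58 -1.31] M [-0.01 -0.   -0.02] w15.4
[  1.48582214 -74.99365729  92.56928659]
False t17.61 pos [586.07  85.16  92.53] a1.8522 tilt [-0.0061  0.0002] F [-1.47 -0.38 -0.8 ] M [-0.03  0.13 -0.01] w15.2
[  1.77825877 -74.98690025  92.52501532]
False t17.96 pos [586.18  85.22  92.4 ] a1.8522 tilt [-0.007 -0.   ] F [-2.86 -0.7   1.83] M [-0.24  0.6  -0.05] w15.0
[  1.89930653 -74.95440969  92.40201438]
 t18.49 pos [584.47  84.65  92.75] a1.8521 tilt [-0.0048  0.0003] F [-0.27  0.33 -1.4 ] M [ 0.04 -0.02 -0.07] w15.3
[  0.10436882 -75.03557812  92.74688443]
```

```bash
python3 - <<'E'
from h import *
z=54.6+35.5; R=Rf(AS); XC=-.25
hit=ctrl.move_l(W(XC,-72,z),R,vel=40,threshold=8); 
if not hit: hit=ctrl.move_l(W(XC,2,z),R,vel=50,threshold=8)
ctrl.hold(.25);s=st(str(hit));print(L(s['eef_pos']))
u=np.array([-.278,.9606,0])
if not hit:
  for i in range(4):
    hit=ctrl.move_l(W(XC,56,z),R,vel=10,threshold=3);s=st(str(hit));l=L(s['eef_pos']);print(l)
    if not hit:break
    ctrl.hold(.1);s=st("held");l=L(s['eef_pos']);print(l,s['force']@u)
    if s['force']@u<-2:break
E
```

```text
False t20.62 pos [562.81 158.4   90.11] a1.8520 tilt [0.0001 0.    ] F [ 0.9   0.29 -0.39] M [-0.04  0.04  0.03] w15.3
[-0.22415871  1.83063696 90.10558113]
True t23.38 pos [555.18 182.88  89.48] a1.8531 tilt [-0.0005 -0.0022] F [ 1.55 -0.84  0.38] M [-0.27 -0.15 -0.  ] w15.6
[-0.74810865 27.46572981 89.47873121]
held t23.48 pos [554.95 182.78  89.13] a1.8528 tilt [-0.0012 -0.0021] F [ 0.3  -1.06  1.39] M [-0.21 -0.17 -0.01] w15.1
[-0.99763158 27.43493495 89.12921999] -1.1016073031363256
True t23.98 pos [554.92 182.76  89.08] a1.8530 tilt [-0.0011 -0.0033] F [0.1  0.22 3.34] M [ 0.03 -0.02  0.03] w15.0
[-1.03290425 27.42854425 89.08403848]
held t24.07 pos [554.93 182.75  89.05] a1.8530 tilt [-0.0011 -0.0032] F [0.29 0.83 2.43] M [0.13 0.01 0.  ] w15.1
[-1.02770318 27.41154691 89.05274136] 0.720312074994591
True t24.75 pos [554.89 182.9   88.95] a1.8534 tilt [-0.0005 -0.006 ] F [ 1.11 -0.51  3.06] M [-0.05 -0.11  0.02] w15.2
[-1.01931005 27.56658692 88.94766665]
held t24.85 pos [554.89 182.91  88.93] a1.8533 tilt [-0.0005 -0.0058] F [-0.26 -1.18  2.16] M [-0.02 -0.1  -0.04] w15.3
[-1.01948156 27.58329478 88.93381478] -1.064640832949166
True t25.38 pos [554.91 182.96  88.95] a1.8537 tilt [-0.0001 -0.0072] F [ 0.5  -0.37  2.5 ] M [-0.03 -0.02 -0.05] w15.5
[-0.98804697 27.62480593 88.94700789]
held t25.48 pos [554.93 182.93  88.95] a1.8536 tilt [-0.0001 -0.0072] F [-0.77 -0.03  1.77] M [0.13 0.08 0.02] w14.8
[-0.97898741 27.58830322 88.94909183] 0.18718979760633966
```

```bash
python3 - <<'E'
from h import *
z=54.6+35.5; R=Rf(AS); XC=-.25
u=np.array([-.278,.9606,0])
for y in (24,26,27,28,29):
    ctrl.move_l(W(XC,y,z),R,vel=10);f=[]
    for i in range(5): ctrl.hold(.06);s=sensors.read_state();f.append(s['force'])
    print(y,s['t'],L(s['eef_pos']),np.round(np.mean(f[1:],0)@u,2),np.round(np.mean(f[1:],0),2))
E
```

```text
24 26.2583 [-0.29009161 24.01093286 90.02294315] -0.28 [ 0.23 -0.23 -1.04]
26 26.9 [-0.24539397 25.99816233 90.10141801] 0.21 [-0.09  0.19 -0.89]
27 27.4417 [-0.2529992  26.97120787 90.09493596] -0.52 [ 0.18 -0.49 -1.36]
28 27.9833 [-0.19506497 27.54823884 90.15008888] -3.34 [ 0.45 -3.35 -1.29]
29 28.525 [-0.23019696 28.74653306 90.11830614] -4.76 [ 0.91 -4.7  -0.68]
```

```bash
python3 - <<'E'
from h import *
z=54.6+24
ctrl.move_l(W(-.25,27.2,54.6+35.5),Rf(AS),vel=15)
h=ctrl.move_l(W(-.25,27.2,z),Rf(AS),vel=20,threshold=18);ctrl.hold(.3);s=st(str(h));print(L(s['eef_pos']))
if not h:
  for k in range(1,7):
    f=k/6;h=ctrl.move_l(W(-.25+.4*f,27.2,z),Rf(AS-np.pi/2*f),vel=15,threshold=15);s=st(str(h)+str(k));print(L(s['eef_pos']))
    if h:break
E
```

```text
False t29.82 pos [556.22 183.07  79.57] a1.8523 tilt [0.0011 0.0006] F [-0.87 -3.06  5.  ] M [-0.56  0.13 -0.03] w15.4
[ 0.30355427 27.36653959 79.56676076]
False1 t30.23 pos [555.98 182.56  79.31] a1.5908 tilt [ 0.0003 -0.0006] F [-0.35 -4.94  6.09] M [-0.79  0.27  0.03] w15.3
[-7.13423234e-02  2.69436910e+01  7.93146627e+01]
False2 t30.63 pos [555.93 182.56  79.17] a1.3291 tilt [ 0.     -0.0006] F [-1.12 -5.74  5.82] M [-0.79  0.34 -0.01] w15.3
[-0.11686696 26.95763989 79.17086574]
False3 t31.04 pos [556.5  183.59  79.33] a1.0677 tilt [0.0015 0.0015] F [-0.17 -1.31  5.57] M [-0.28  0.13 -0.04] w15.3
[ 0.71260995 27.78051397 79.33340614]
False4 t31.45 pos [556.87 183.84  79.41] a0.8059 tilt [0.0022 0.0019] F [1.09 0.68 5.41] M [-0.08  0.02 -0.03] w15.0
[ 1.14213171 27.91809684 79.40843295]
False5 t31.86 pos [556.88 183.91  79.37] a0.5441 tilt [0.0021 0.0019] F [0.53 0.48 4.85] M [-0.01  0.03 -0.03] w15.2
[ 1.16567973 27.98659473 79.36986138]
False6 t32.27 pos [557.03 183.91  79.42] a0.2823 tilt [0.0023 0.0019] F [ 0.73 -0.8   4.3 ] M [-0.09  0.02  0.01] w15.2
[ 1.31670822 27.94097914 79.42117969]
```

```bash
python3 - <<'E'
from h import *
R=Rf(SY)
ctrl.move_l(W(.3,28.6,54.6+25),R,vel=10);ctrl.hold(.3);s=st();print(L(s['eef_pos']))
for zo in(27.5,29.5,31,32):
    h=ctrl.move_l(W(.3,28.6,54.6+zo),R,vel=8,threshold=8);ctrl.hold(.3);s=st(str(h)+str(zo));print(L(s['eef_pos']))
    if h:break
p,d=optics.grab_frame("side");c=proj("side",W(0,28,60)).astype(int)
cv2.imwrite("pics/r.png",cv2.resize(p[c[1]-35:c[1]+35,c[0]-45:c[0]+45,::-1],None,fx=8,fy=8,interpolation=cv2.INTER_CUBIC))
E
```

```text
t32.89 pos [556.67 184.55  79.99] a0.2814 tilt [0.0019 0.0008] F [ 3.7  -0.05  5.05] M [-0.03 -0.49  0.  ] w15.3
[ 1.144354   28.6646168  79.99468726]
False27.5 t33.66 pos [555.81 184.44  82.06] a0.2815 tilt [-0.0001  0.0003] F [2.24 1.54 4.5 ] M [ 0.25 -0.42 -0.02] w15.3
[ 0.29018596 28.78968038 82.05765357]
False29.5 t34.36 pos [555.51 184.22  83.92] a0.2815 tilt [-0.0009 -0.0001] F [0.53 1.12 2.97] M [ 0.18 -0.18 -0.  ] w15.0
[-6.18338500e-02  2.86638324e+01  8.39219115e+01]
False31 t35.00 pos [555.51 184.21  85.42] a0.2815 tilt [-0.0009 -0.0002] F [-0.54  1.23  3.11] M [ 0.15  0.01 -0.03] w15.1
[-6.17042800e-02  2.86523308e+01  8.54181074e+01]
False32 t35.58 pos [555.55 184.23  86.45] a0.2815 tilt [-0.0007 -0.0001] F [-0.78  0.55  2.84] M [0.13 0.29 0.01] w15.3
[-1.50076847e-02  2.86574075e+01  8.64456662e+01]
```

View pics/r.png

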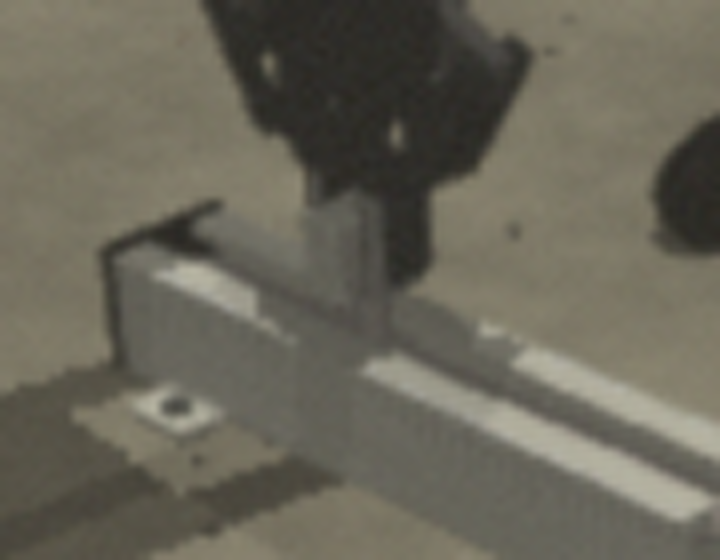

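```bash
python3 - <<'E'
from h import *
ctrl.gripper_to(45);ctrl.hold(.3);s=st("open")
ctrl.move_l(W(0,28.65,190),Rf(SY),vel=80);s=st()
q=s['q'].copy() if hasattr(s['q'],'copy') else list(s['q']); q[0]-=.5; ctrl.set_joints(q);ctrl.hold(.4);st()
for n in("side","top"):
    p,d=optics.grab_frame(n);np.savez(n+"9.npz",p=p,d=d);c=proj(n,W(0,28,70)).astype(int)
    cv2.imwrite(f"pics/e_{n}.png",cv2.resize(p[c[1]-30:c[1]+30,c[0]-35:c[0]+35,::-1],None,fx=8,fy=8,interpolation=cv2.INTER_CUBIC))
    if n=="top":
        xs,ys,o=ortho("top",p,W(0,28,0)[:2],SY,93,40,40,.25);cv2.imwrite("pics/e_o.png",cv2.resize(o[:,:,::-1],None,fx=1.6,fy=1.6))
        X=c
        print(d[c[1]-6:c[1]+8:2,c[0]-10:c[0]+12:2].round())
E
```

```text
open t36.32 pos [555.9  184.24  86.6 ] a0.2815 tilt [ 0.0001 -0.    ] F [ 0.35  0.87 -0.3 ] M [ 0.    0.05 -0.02] w44.9
 t37.76 pos [555.08 184.12 189.15] a0.2815 tilt [-0.0016 -0.0003] F [-0.13 -0.03  0.61] M [-0.01  0.03 -0.05] w44.6
 t39.27 pos [ 575.52 -103.84  189.21] a-0.2173 tilt [-0.0014  0.0005] F [ 0.19 -0.36 -0.23] M [ 0.01  0.01 -0.03] w44.7
[[1016.  972.  924.  925.  926.  926.  943.  969.  970.  974.  971.]
 [ 969.  969.  971.  925.  920.  923.  933.  973.  979.  984.  984.]
 [ 971.  971.  971.  922.  922.  923.  928.  976.  980.  983.  985.]
 [ 971.  976.  976.  923.  921.  924.  924.  944.  978.  984.  983.]
 [ 984.  981.  977.  924.  922.  924.  922.  938.  977.  980.  984.]
 [ 980.  983.  978.  980.  921.  925.  923.  931.  971.  969.  970.]
 [ 985.    0.  975.  975.  923.  922.  922.  922.  948.  971.  969.]]
```

View pics/e_side.png

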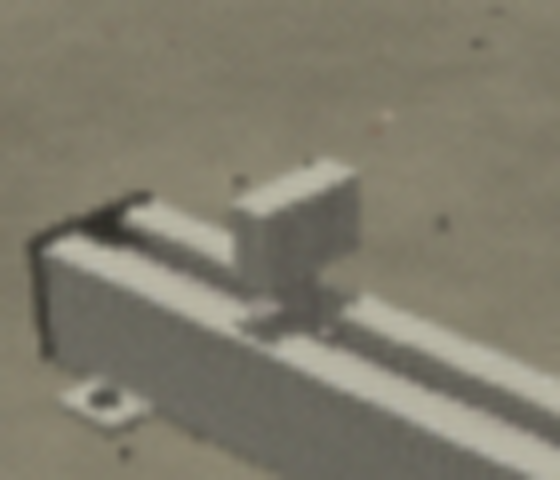

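View pics/e_o.png

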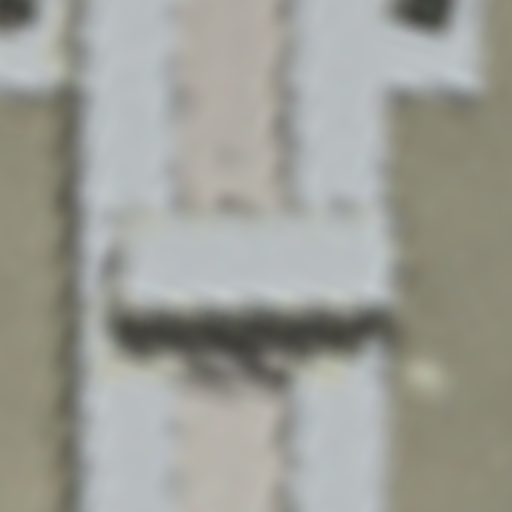

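```bash
python3 - <<'E'
from h import *
d=np.load("top9.npz")['d'];cp=optics.camera_params("top")
v,u=np.mgrid[:400,:640];ok=d>0
P=np.stack([(u-cp['mtx'][0,2])/cp['mtx'][0,0]*d,(v-cp['mtx'][1,2])/cp['mtx'][1,1]*d,d],-1)
Wd=(P-cp['t'])@cp['R'];c,s=np.cos(SY),np.sin(SY);dx=Wd[...,0]-SO[0];dy=Wd[...,1]-SO[1]
lx=c*dx+s*dy;ly=-s*dx+c*dy;z=Wd[...,2]
m=ok&(abs(lx)<17)&(abs(ly-28.5)<5)&(z>75);print("bar",m.sum(),np.median(z[m]),z[m].mean(),z[m].std())
A=np.c_[lx[m],ly[m],np.ones(m.sum())];print("plane slopes",np.linalg.lstsq(A,z[m],rcond=None)[0])
m=ok&(abs(abs(lx)-17)<4)&((abs(ly+40)<60)|(abs(ly-85)<30))&(z>30);print("lips",m.sum(),np.median(z[m]),z[m].mean())
E
```

```text
bar 59 92.33996041452355 92.53105514766483 1.7143676568457724
plane slopes [-2.44480136e-04 -5.18730773e-02  9.40104195e+01]
lips 452 44.562557352139436 44.54272918167016
```

```bash
python3 - <<'E'
from h import *
ctrl.finish_job(); st()
E
```

```text
the job is handed in; nothing more can be done
the job is handed in; nothing more can be done
```

The anchor is standing crosswise in the catch, released, and I handed the job in. At my last reading before that the clock was at about 39 s of the 61 allowed. No verdict is reported.

**What I did:** Three things looked like the anchor: the large one in the block (top image, 391, 223) and two small ones at (437, 220) and (371, 262). I took the one in the block. I lowered it into the slot and centred it by touching both lips. I then slid it towards the cap, with the head just above the strip, until it met the sprung stop with the tool at about 27.5 mm along the strut. There I pressed it down to about 24–25 mm, turned it a quarter turn and moved it about 1 mm onto the catch. I lifted it to about 32 mm with no resistance from the lips, then opened the gripper.

**Last checks:**
- **Height:** the top of the bar measured about 47.9 mm above the lips in the depth image. That puts the anchor's underside at about 32.9 mm, against the 33 mm expected in the catch.
- **Position:** in the top view it sits crosswise, about 0.7 mm off the centre line and about 28 mm from the strut's middle.
- **Upright:** the bar's top looked level in the side view. A plane fitted to the noisy depth gave slopes of 0.00 and −0.05 rad, within the 0.12 rad limit.
- **Forces:** the largest wrist force I read was about 8 N, while turning the head. The arm was well clear when I handed in.
- **Bystanders:** the arm kept clear of them, but I did not measure their final positions.

**What disagreed:**
- Early threshold triggers while touching the lip and the stop were unclear, so I repeated both in small steps.
- My first reading of the stop's position from the picture was about 3 mm short of where the anchor touched it. Allowing for viewing angle accounts for most of that.

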